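# Draw the hook pick from its light stand and pull the spring clip off a cart wheel's axle

## Robot

A 7-joint arm with a two-finger parallel gripper is mounted at the origin on the work surface. World frame = base frame: x ahead of the robot, y to its left, z up, the work surface at z = 0. Lengths are in mm, angles in rad, forces in N, time in s.
With the tool pointing down it reaches from about 400 to 900 mm from the base axis. Payload 5.6 kg.
Tool frame: the origin (TCP) lies midway between the tips of the shut fingers; the grasp point (between the pads) lies 19 mm behind it; z points along the fingers, y is the line along which they close (so a half turn about z gives the same grasp; the last joint's range is limited). The gripper opens to 92 mm and grips with 3 to 60 N. Pads are 20 mm wide; open, the fingers measure 128 mm over their backs; the gripper's body (75 mm by 189 mm) begins 69 mm behind the grasp point.
Start: joints at [1.234, 0.468, -0.012, 1.603, 0.006, 1.071, -0.056], TCP at [188.193, -622.168, 214.592] pointing down, gripper open.
Joint ranges: [-2.53, 2.53], [-0.31, 2.02], [-1.57, 1.55], [0.28, 2.44], [-1.29, 4.43], [0.15, 1.84], [-2.92, 2.92]. Speed limits (rad/s): [2.57, 2.57, 3.14, 3.14, 3.14, 3.14, 3.14].

## Interface

Orientations are given as a rotation vector (axis times angle).
In Python, from cell import robot, grip, kin, viewer gives the robot as it stands. Calls block until the motion is done:
- robot.movep(position, orientation): joint-space move of the TCP to a pose.
- robot.servo_line(position, feed=150, rotation=None): straight line of the TCP; rotation=None keeps the orientation; feed is the mean speed in mm/s.
- robot.goto_joints(angles): joint-space move.
- grip(opening, newtons=None): opening from 0.0 (shut) to 1.0 (fully open); newtons is the grip in N (None keeps the last); returns when the fingers have stopped.
- robot.hold(seconds).
- kin.ik(position, orientation): joint angles nearest the present ones, or None.
- robot.observe(): the state.
- viewer.read_camera(name): name is "scene" or "top"; returns the picture (420x560x3 uint8, red, green, blue); there is no depth.
- viewer.camera_info(name): a dict with "camera_matrix" (3x3 intrinsics, pixels), "R" (3x3) and "t" (3): a world point X has camera coordinates R X + t. Camera axes: x right, y down, z forward; pixel columns grow to the right and rows downward; lengths in mm; the calibration is good to about 2 mm. A picture is of the moment at which its call begins. camera_info takes no time and is no camera call.
A pose or a line that the arm cannot do raises robot.IKError and nothing moves.
- robot.job_done(): hands the job in; it is judged then, once.
Trained networks look in the newest picture that a camera, given by its name, has taken for a name from the list of things; names that differ only in an ending like _2 or _b are one class to them, and where a whole thing is asked for, a point or a joint stands for the part that bears it (a point fixed in the world has none). Each returns a list of dicts, best first, with "confidence" (0 to 1); they miss things now and then, are a little off and sometimes report something else, mostly with a low value. They report only what shows in the picture. A call takes as long as a camera call. They do not tell look-alikes from the thing itself.
- viewer.silhouettes(name, camera): "mask" (420x560 bool, what is visible of it).
- viewer.pinpoint(name, camera): "at" ([x, y, z] in mm, in the coordinates of the camera as it stood for that picture, good to about 4 mm: a listed point, or the origin of a listed thing).
The state is a dict: "t": time; "joints": joint angles; "joint_velocities": joint speeds; "joint_torque": joint torques, N m; "tcp_pos": TCP position; "tcp_rot": TCP orientation; "contact_force": force on the tool from outside, world axes, zero at the start; "wrist_torque": the same for the moment, N m; "grip_width": opening from 0.0 (shut) to 1.0 (fully open); "grip_force": force on a finger pad.
Only numpy, scipy, OpenCV 4.12 (cv2) and the standard library are available. Lean on these libraries where they do the work, as an engineer would, in place of code of your own. Each camera call takes 0.05 s, during which the arm holds its last target. There are 200 camera calls.

## Task

Draw the red-handled hook pick out of its light leaning stand straight along its sleeve, so gently that the stand neither tips nor lifts nor is dragged along. Use the pick, not the fingers, to hook the eye of the copper spring clip and pull the clip out of its groove, clean off the wheel's axle, and leave the clip lying on the wheel or on the bench close by. Then put the pick hook-down into the small aluminium pot, let go, and leave everything else as it stands.

Things in the scene. Friction and masses are not known exactly. Their poses are not given: they have to be found in the camera images.
- stand: loose light plywood stand (about 150 g): flat base 100 x 70 x 6 mm with one leaning sleeve that holds the pick. Origin: centre of the base's underside, z up; the sleeve leans 0.35 rad from vertical, its mouth towards the stand's -x. A pull off the sleeve's axis binds and drags, lifts or tips it
- stand_sleeve: that stand's sleeve: slot 15.5 mm (x -11.75 to 3.75) by 7.5 mm (y), 42 mm deep, 4 mm walls; 0.75 mm play per side. Origin on the slot's floor; z along the slot to its mouth (z = 42 mm), the way the pick comes out. A small brass leaf spring near the mouth bears on the pick's +y side with about 0.5 N: drawing takes under 1 N
- pick: red-handled hook pick, 108 mm long, about 60 g. Origin: lower end of the shank's axis; z up the handle. Hook foot: 4 mm high, 6 wide (y), x -11 to 3 mm, so it hooks to -x. Over it a 6 x 6 shank to z = 31, a 14 x 6 flat (x -11 to 3) to z = 46, a square handle 14 x 14, centred on the axis, to z = 108. Starts in the sleeve, foot on the slot's floor, axes along the sleeve's within 0.05 rad
- pick_tip (a point): centre of the shank's lower end: the pick's origin
- spare_stand: twin of the stand, holding the blue-handled scriber; bystander, to be left alone
- scriber: blue-handled straight scriber, 108 mm long, in the twin stand; bystander. Origin at its lower end, z up its axis
- wheel: cart wheel lying flat, fixed: black tyre radius 95 mm, 35 high; yellow hub face radius 62 at z = 40 mm; on it an axle stub: bush radius 11 to z = 48, groove (neck radius 6) z = 48 to 53.5, cap radius 10 to z = 66. Origin: centre of the underside
- groove (a point): on the axle's axis at the lower edge of the groove (48 mm above the bench)
- clip: copper spring clip in the groove, level, 38 g, 4 mm thick, underside 8 mm above the hub face. Origin: on the axle's axis, underside. Sprung jaws round the neck, mouth to +x (to x = 8 mm, 26 wide); to -x a pull eye: opening x -11.3 to -33.3 by 16 mm (y), outer bar x -33.3 to -38.3. Pulled level to its -x with some 4 to 7 N the jaws spring open; off after 15 mm
- pot: aluminium pot for used tools, does not move: outer radius 33 mm at the rim, wall 3 mm, 60 mm high, floor 5 mm thick. Origin: centre of its underside
- pot_in (a point): centre of the pot's inner floor, 5 mm above the bench
- glue: yellow glue bottle, radius 28, height 170 mm; bystander
- jar: glass jar, radius 32, height 80 mm; bystander
- hammer: hammer lying on the bench; bystander
- wrench: wrench lying on the bench; bystander
- offcut: wood off-cut 90 x 60 x 35 mm; bystander
There are look-alikes about, which are no part of the job. What is shaped like the wheel but turquoise is not meant. Leave any black or purple look-alike of the stand alone.

How it is judged:
By the outcome, as a careful person would: the job done as asked, in the order asked, and still so for the second after the job is handed in, with the robot touching nothing.
It also fails if it takes over 54 s, if anything falls off the work surface, if the arm or the gripper's body presses on something with over 40 N, if the wrist force passes 120 N, or if a joint passes its speed limit or range.

## Working session

There is one attempt and no reset: what is moved stays moved. The work goes in short steps, each a Python script; the robot and the scene stay as the last script left them, time stands still between calls to the robot, and variables do not carry over. Pictures are saved under pics/ and viewed, at most 10 in all, crops included, and the job is handed in when it is done.

```bash
ls; mkdir -p pics
python3 - <<'E'
from cell import robot,grip,kin,viewer
import cv2,numpy as np
np.set_printoptions(precision=1,suppress=True)
for c in ("scene","top"):
    im=viewer.read_camera(c); cv2.imwrite(f"pics/{c}0.png",im[:,:,::-1])
    I=viewer.camera_info(c); K,R,t=[np.array(I[k]) for k in("camera_matrix","R","t")]
    print(c,K.tolist(),"cam pos",-R.T@t, "fwd",R[2])
    for n in ("stand","stand_sleeve","pick","pick_tip","wheel","groove","clip","pot","pot_in","scriber","glue","jar"):
        for d in viewer.pinpoint(n,c):
            p=np.array(d["at"]); q=K@p
            print(n,round(d["confidence"],2),R.T@(p-t),q[:2]/q[2])
print(robot.observe()["t"])
E
```

```text
pics
scene [[415.0844293160341, 0.0, 271.2724251432169], [0.0, 415.0844293160341, 212.74030796859196], [0.0, 0.0, 1.0]] cam pos [ 982.4 -751.   728.4] fwd [-0.4  0.7 -0.6]
stand 0.94 [704.6 427.7  -1.1] [390.9 171.1]
stand 0.65 [425.9 262.9  -0.7] [291.5 167.1]
stand 0.54 [243.2 354.8  -1. ] [260.9 140.3]
stand 0.52 [593.8 301.5   1.3] [343.4 177.5]
stand_sleeve 0.68 [437.  260.9  18.4] [294.4 163.4]
stand_sleeve 0.51 [229.5 358.9  15.1] [258.3 134.8]
stand_sleeve 0.41 [696.9 431.6  13.9] [390. 166.]
stand_sleeve 0.38 [ 360.5 -445.8   -4.2] [102.3 301.5]
pick 0.66 [421.  431.5  -0.9] [314.5 145.7]
pick_tip 0.71 [595.8 299.2   4.8] [343.8 177.1]
wheel 0.97 [566.8 -15.5   1.3] [283.8 228.5]
wheel 0.95 [ 333.8 -185.4    2.2] [175.  230.6]
wheel 0.89 [334.9 100.7  -6.5] [239.7 182.8]
groove 0.98 [ 339.5 -189.4   52.1] [173.2 217.6]
groove 0.64 [572.7 -16.8  45.9] [286.2 216.7]
clip 0.63 [565.9 -12.1  47.3] [284.9 214.4]
pot 0.72 [596.  301.3   2.2] [344.1 177.5]
pot 0.58 [591.  301.    5.2] [342.7 176.3]
pot_in 0.96 [591.7 302.2   6.1] [343.1 175.9]
glue 0.81 [ 362.8 -441.2    0.3] [104.
[... 599 characters left out ...]
240.3]
pick_tip 0.52 [798.   37.    4.2] [262.8 107.5]
wheel 0.98 [ 327.8 -190.2    3.7] [350.4 280.4]
wheel 0.97 [330.3 100.3  -0.3] [237.4 280.1]
wheel 0.79 [567.5 -17.8  -2. ] [283.  190.1]
wheel 0.71 [421.2 432.6  -1. ] [109.7 245.5]
groove 0.95 [558.  -13.5  48. ] [281.4 189.4]
groove 0.82 [329.7 100.6  44.5] [235.7 279.6]
groove 0.79 [ 332.4 -187.9   44.5] [351.6 277.9]
clip 0.6 [561.2 -17.2  49.7] [282.9 188. ]
pot 0.71 [589.1 295.7   3.4] [164.9 182. ]
pot_in 0.57 [591.2 298.2   6.8] [163.7 180.9]
scriber 0.63 [ 525.  -294.5   15.5] [388.5 204.2]
glue 0.67 [ 357.5 -448.4    1.7] [449.2 268.3]
jar 0.88 [ 637.8 -451.9    0.7] [443.6 164.1]
jar 0.68 [420.3 429.   -2.6] [111.3 245.9]
1.3
```

Run:
```python
import cv2,numpy as np
a=cv2.imread("pics/scene0.png");b=cv2.imread("pics/top0.png")
cv2.imwrite("pics/s1.png",cv2.resize(a,(784,588),interpolation=3))
cv2.imwrite("pics/t1.png",cv2.resize(b,(784,588),interpolation=3))
```

```text
(no output)
```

View pics/s1.png

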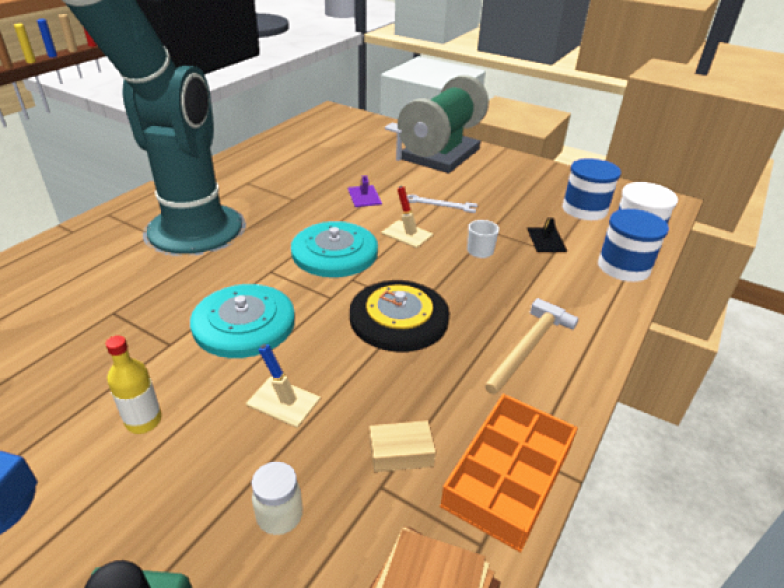

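View pics/t1.png

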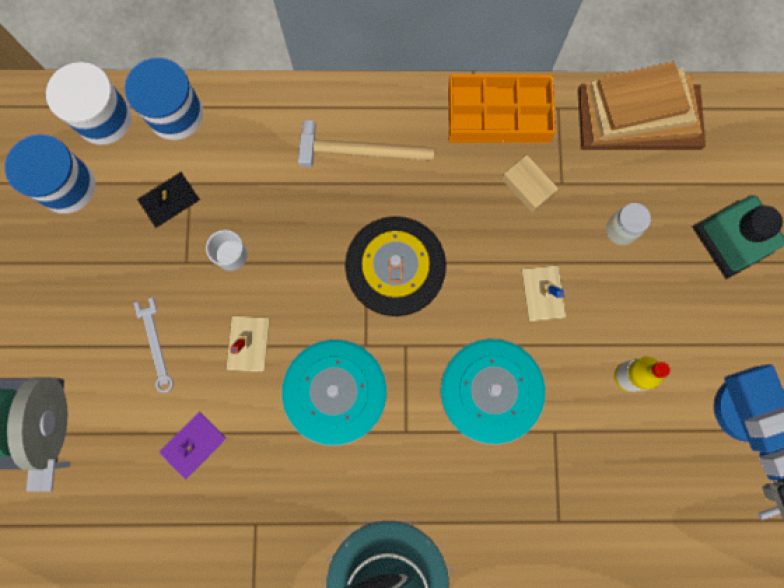

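The red-handled pick in the natural plywood stand is at scene (405,225) and top (248,344) in the 1.4x pictures. That is the one meant. The blue twin is at scene (285,395), and the purple and black look-alikes are at top (192,445) and (168,200). The wheel meant is the black and yellow one at top (396,265), not the two turquoise ones. I'll confirm this in a crop.

Run:
```python
import cv2,numpy as np
a=cv2.imread("pics/scene0.png");b=cv2.imread("pics/top0.png")
z=lambda m,x,y,w=56,h=42:cv2.resize(m[y:y+h,x:x+w],(400,300),interpolation=cv2.INTER_CUBIC)
cv2.imwrite("pics/crop.png",np.vstack([np.hstack([z(a,262,128),z(b,150,222)]),np.hstack([z(a,256,190),z(b,255,170)])]))
```

```text
(no output)
```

View pics/crop.png

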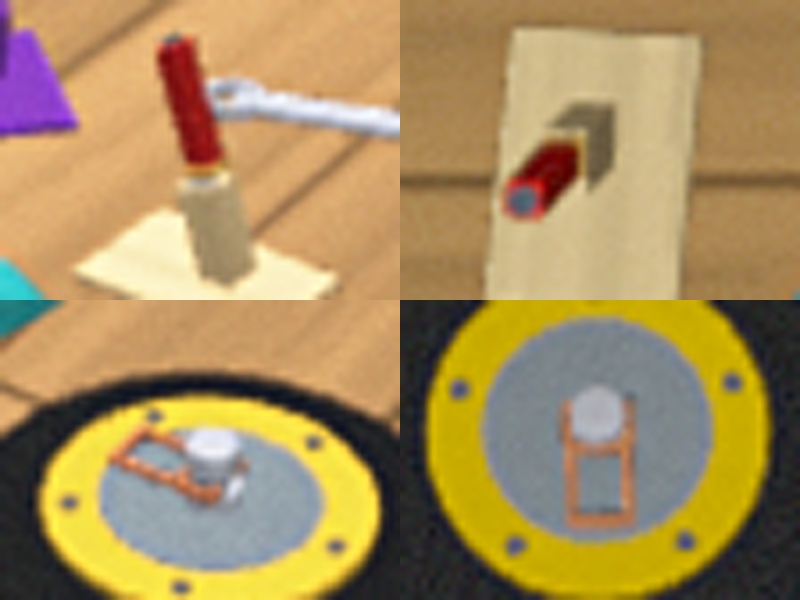

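The crops confirm the red pick in the plywood stand, leaning towards world -x. They also confirm the copper clip on the yellow-hub wheel, with its eye towards world -x (the robot). Next I fit models to the colour masks in both views.

```bash
cat > h.py <<'E'
import cv2,numpy as np
from scipy.optimize import minimize
from scipy.spatial.transform import Rotation as Ro
from cell import robot,grip,kin,viewer
np.set_printoptions(precision=2,suppress=True)
CAM={c:[np.array(viewer.camera_info(c)[k]) for k in("camera_matrix","R","t")] for c in("scene","top")}
def proj(P,c):
    K,R,t=CAM[c]; q=(np.atleast_2d(P)@R.T+t)@K.T; return q[:,:2]/q[:,2:]
def back(px,z,c):
    K,R,t=CAM[c]; C=-R.T@t; px=np.atleast_2d(px)
    d=np.c_[px,np.ones(len(px))]@np.linalg.inv(K).T@R
    return C+d*((z-C[2])/d[:,2])[:,None]
S=8
def render(P,c,box):   # anti-aliased hull of projected points in box x,y,w,h
    x,y,w,h=box; q=proj(P,c); m=np.zeros((h*S,w*S),np.uint8)
    hull=cv2.convexHull(((q-[x,y]+.5)*S*16-8).astype(np.int32))
    cv2.fillConvexPoly(m,hull,255,shift=4)
    return cv2.resize(m,(w,h),interpolation=cv2.INTER_AREA)/255.
def cube(x,y,z): return np.array([[a,b,c] for a in x for b in y for c in z],float)
def red(im):
    f=im.astype(float); return np.clip((f[...,0]-1.8*np.maximum(f[...,1],f[...,2])-0)/50,0,1)
def copper(im):
    h=cv2.cvtColor(im,cv2.COLOR_RGB2HSV); return (h[...,0]<15)&(h[...,1]>85)
E
python3 - <<'E'
from h import *
im={c:cv2.imread(f"pics/{c}0.png")[:,:,::-1].copy() for c in CAM}
B={"scene":(262,128,56,46),"top":(150,216,56,60)}
# handle axis: bottom pt z46, top pt z108
def cost_h(p,cs=("scene","top")):
    b=np.array(p[:3]);d=np.array([p[3],p[4],1]);d/=np.linalg.norm(d)
    x=np.cross([0,1,0],d);x/=np.linalg.norm(x);R=np.c_[x,np.cross(d,x),d]
    P=cube((-7,7),(-7,7),(0,62))@R.T+b
    e=0
    for c in cs:
        x0,y0,w,h=B[c]; M=red(im[c])[y0:y0+h,x0:x0+w]
        cap=cv2.morphologyEx((M>.4).astype(np.uint8),cv2.MORPH_CLOSE,np.ones((3,3),np.uint8))
        e+=((render(P,c,B[c])-np.maximum(M,cap*.0+ (cap>0)*(M<.4)))**2).sum()
    return e
best=None
for cs in (("scene","top"),):
  for p0 in ([418,262,60,-.33,0],[412,262,60,-.3,.05]):
    r=minimize(cost_h,p0,args=(cs,),method="Nelder-Mead",options=dict(initial_simplex=np.array([p0]+[np.add(p0,v) for v in np.diag([6,6,6,.1,.1])]),xatol=.01,fatol=.01,maxiter=900))
    print("handle",cs,r.x,r.fun)
# base
for c in CAM:
    h=cv2.cvtColor(im[c],cv2.COLOR_RGB2HSV);x0,y0,w,hh=B[c];s=h[y0:y0+hh,x0:x0+w]
    M=((s[...,1]<105)&(s[...,2]>185)).astype(np.uint8)
    n,l,st,_=cv2.connectedComponentsWithStats(M);k=1+np.argmax(st[1:,4]);M=(l==k)*1.
    ig=cv2.dilate(np.float32(red(im[c])[y0:y0+hh,x0:x0+w]>.3)+((s[...,2]<185)&(s[...,1]<125)),np.ones((3,3)))>0
    def cb(p):
        R=Ro.from_euler("z",p[2]).as_matrix();P=cube((-50,50),(-35,35),(0,6))@R.T+[p[0],p[1],0]
        return (((render(P,c,B[c])-M)**2)*~ig).sum()
    p0=[424,260,-.05]
    r=minimize(cb,p0,method="Nelder-Mead",options=dict(initial_simplex=np.array([p0]+[np.add(p0,v) for v in np.diag([6,6,.15])]),xatol=.01,fatol=.01))
    print("base",c,r.x,r.fun,st[k,4])
# hub & clip
for c in CAM:
    h=cv2.cvtColor(im[c],cv2.COLOR_RGB2HSV)
    Y=((h[...,0]>20)&(h[...,0]<33)&(h[...,1]>180)).astype(np.uint8)
    q=proj([565,-15,40],c)[0].astype(int);Z=np.zeros_like(Y);Z[q[1]-32:q[1]+32,q[0]-50:q[0]+50]=1;Y*=Z
    cn=max(cv2.findContours(Y,0,1)[0],key=cv2.contourArea);W=back(cn[:,0].astype(float),40,c)[:,:2]
    f=minimize(lambda p:np.abs(np.hypot(*(W-p[:2]).T)-p[2]).sum(),[565,-15,62],method="Nelder-Mead").x
    print("hub",c,f)
    f0=f[:2];m=copper(im[c]);yy,xx=np.nonzero(m*Z);W=back(np.c_[xx,yy].astype(float),51,c)[:,:2]-f0
    W=W[np.hypot(*W.T)<50]; print("clip rel",len(W)); print(W[np.argsort(W[:,0])][:14].T)
E
```

```text
handle ('scene', 'top') [415.13 263.14  61.12  -0.12  -0.27] 34.39980637600923
handle ('scene', 'top') [414.97 263.77  59.82  -0.12  -0.28] 33.65712463821607
base scene [424.25 259.29  -0.07] 4.091272587466359 312
base top [420.5  257.73  -0.06] 0.29576316801230296 834
hub scene [569.01 -16.07  60.  ]
clip rel 43
[[-36.8  -36.68 -36.56 -36.44 -36.32 -34.61 -34.5  -34.38 -34.27 -34.16
  -31.99 -30.13 -29.83 -29.73]
 [  8.3    3.17  -1.93  -6.99 -12.02   9.8    4.67  -0.43  -5.5  -10.54
   -9.06   7.66  -7.58 -12.59]]
hub top [563.68 -15.67  61.8 ]
clip rel 72
[[-36.64 -36.64 -36.63 -36.62 -36.61 -36.61 -36.6  -36.59 -34.05 -34.04
  -34.04 -34.03 -34.02 -34.01]
 [ -9.43  -6.88  -4.33  -1.79   0.76   3.3    5.85   8.4  -11.99  -9.44
   -6.89  -4.34  -1.8    0.75]]
```

Run:
```python
from h import *
im={c:cv2.imread(f"pics/{c}0.png")[:,:,::-1].copy() for c in CAM}
B={"scene":(262,122,56,46),"top":(150,216,56,60)}
base={"scene":(424.25,259.29,-.07),"top":(420.5,257.73,-.06)}
MK={}
for c in CAM:
    x0,y0,w,h=B[c];f=im[c][y0:y0+h,x0:x0+w].astype(float)
    M=np.clip((f[...,0]-1.7*f[...,1])/60,0,1)*(f[...,0]>50)
    k=cv2.morphologyEx((M>.4).astype(np.uint8),cv2.MORPH_CLOSE,cv2.getStructuringElement(2,(5,5)))
    M=np.where((k>0)&(M<.4),1,M); n,l,st,_=cv2.connectedComponentsWithStats((M>.05).astype(np.uint8));M*=l==1+np.argmax(st[1:,4]); MK[c]=M
    yy,xx=np.nonzero(M>.5); print(c,M.sum(),xx.min()+x0,xx.max()+x0,yy.min()+y0,yy.max()+y0)
def cost(p,cs):
    s,z0,lean,side=p; e=0
    for c in cs:
        X,Y,yw=base[c]; Rb=Ro.from_euler("z",yw)
        R=(Rb*Ro.from_euler("y",-lean)*Ro.from_euler("x",side)).as_matrix()
        P=cube((-7,7),(-7,7),(46,108))@R.T+Rb.apply([s,0,z0])+[X,Y,0]
        e+=((render(P,c,B[c])-MK[c])**2).sum()
    return e
for cs in (("top",),("scene",),("scene","top")):
    for p0 in ([8,10,.35,0],[14,8,.38,.03]):
        r=minimize(cost,p0,args=(cs,),method="Nelder-Mead",options=dict(initial_simplex=np.array([p0]+[np.add(p0,v) for v in np.diag([6,4,.1,.1])]),xatol=.005,fatol=.005,maxiter=900))
        print(cs,r.x,r.fun)
```

```text
scene 56.18666666666667 262 271 133 145
top 48.36333333333333 165 174 242 251
('top',) [ 1.85 19.51  0.18  0.08] 22.52072424067666
('top',) [-2.12 19.06  0.12  0.09] 21.632951845444058
('scene',) [6.43 7.88 0.41 0.04] 149.50963585159553
('scene',) [16.06 -7.68 -0.4   1.03] 31.552850000000007
('scene', 'top') [-5.32 21.54  0.09  0.1 ] 168.11954886582083
('scene', 'top') [-6.23 24.87  0.07  0.11] 166.79049619377165
```

Run:
```python
from h import *
im={c:cv2.imread(f"pics/{c}0.png")[:,:,::-1].copy() for c in CAM}
B={"scene":(278,122,26,46),"top":(158,228,26,30)}
base={"scene":(424.25,259.29,-.065),"top":(420.5,257.73,-.065)}
MK={}
for c in CAM:
    x0,y0,w,h=B[c];f=im[c][y0:y0+h,x0:x0+w].astype(float);r,g,b=np.moveaxis(f,-1,0)
    M=np.clip((r-1.7*g)/40,0,1)*(r>40)
    M[~((l:=cv2.connectedComponentsWithStats((M>.05).astype(np.uint8)))[1]==1+np.argmax(l[2][1:,4]))]=0
    near=cv2.dilate((M>.4).astype(np.uint8),np.ones((5,5)))>0
    M=np.where(near&(b>r*.95)&(r<170)&(np.arange(h)[:,None]<20 if c=="scene" else True),1,M); MK[c]=M
    print(c,M.sum()); print("\n".join("".join(" .:*#"[int(v*4)] for v in row) for row in M))
def cost(p,cs):
    s,z0,lean,side=p; e=0
    for c in cs:
        X,Y,yw=base[c]; Rb=Ro.from_euler("z",yw)
        R=(Rb*Ro.from_euler("y",-lean)*Ro.from_euler("x",side)).as_matrix()
        P=cube((-7,7),(-7,7),(46,108))@R.T+Rb.apply([s,0,z0])+[X,Y,0]
        e+=((render(P,c,B[c])-MK[c])**2).sum()
    return e
for cs in (("top",),("scene",),("scene","top")):
    for p0 in ([8,10,.35,0],[14,8,.38,.03]):
        r=minimize(cost,p0,args=(cs,),method="Nelder-Mead",options=dict(initial_simplex=np.array([p0]+[np.add(p0,v) for v in np.diag([6,4,.1,.1])]),xatol=.005,fatol=.005,maxiter=900))
        print(cs,r.x,r.fun,"fixed .35:",cost([r.x[0],r.x[1],.35,0],cs))
```

```text
scene 91.8075
                          
                          
                          
                          
                          
                          
                          
                          
                          
                          
                          
          *               
      .####               
      #####.              
      #####.              
      *#####              
       #####              
       #####              
       #####  #           
       :####:             
        #####             
        #####.            
        *#####            
        .#####            
         #####:           
         #####.           
         *#####           
          #####           
          ####:           
                          
                          
                          
                          
                          
                          
                          
                          
                          
                          
                          
      
[... 791 characters left out ...]
     # #              
                          
                          
                          
                          
                          
                          
('top',) [ 5.31 15.69  0.23  0.05] 21.765317738369856 fixed .35: 73.95486175990004
('top',) [-0.16 42.72  0.19  0.1 ] 18.716300437331796 fixed .35: 97.12002208285274
('scene',) [ 9.69 12.28  0.31  0.01] 27.349483624086886 fixed .35: 32.96523756487889
('scene',) [12.92 14.46  0.41 -0.05] 26.860157980103807 fixed .35: 28.7043456002499
('scene', 'top') [ 6.08 15.79  0.24  0.06] 49.02949494184929 fixed .35: 117.09520313100731
('scene', 'top') [ 8.25 20.44  0.27  0.06] 52.15151647202998 fixed .35: 85.46580482266435
```

Run:
```python
from h import *
pts={"cap":((285.9,133.4),(166.8,249.5),110),"low":((290.5,150.3),(171.9,243.2),51)}
T={}
for n,(s,t,z) in pts.items():
    P=[CAM[c][0]@np.c_[CAM[c][1],CAM[c][2]] for c in("scene","top")]
    X=cv2.triangulatePoints(P[0],P[1],np.array(s,float),np.array(t,float))[:,0];X=X[:3]/X[3];T[n]=X
    print(n,X,"reproj",proj(X,"scene")-s,proj(X,"top")-t,"top@z",back(t,z,"top"),"scene@z",back(s,z,"scene"))
d=T["cap"]-T["low"];print(d,np.linalg.norm(d),d/np.linalg.norm(d))
R=Ro.from_euler("z",-.065)*Ro.from_euler("y",-.35); print("expected",R.apply([0,0,1]))
for c,(bx,by) in dict(scene=(424.25,259.29),top=(420.5,257.73)).items():
  for s in (8,12):
    o=Ro.from_euler("z",-.065).apply([s,0,10])+[bx,by,0]; print(c,s,[proj(R.apply([0,0,z])+o,c) for z in (46,108)])
```

```text
cap [399.02 258.39 115.14] reproj [[-0.63  0.12]] [[-0.35 -0.48]] top@z [[398.42 258.72 110.  ]] scene@z [[395.31 268.69 110.  ]]
low [419.7  258.44  61.98] reproj [[-0.37  0.07]] [[-0.2  -0.27]] top@z [[420.31 260.37  51.  ]] scene@z [[411.16 276.16  51.  ]]
[-20.68  -0.06  53.16] 57.04442329724622 [-0.36 -0.    0.93]
expected [-0.34  0.02  0.94]
scene 8 [array([[289.35, 152.31]]), array([[284.67, 133.91]])]
scene 12 [array([[290.38, 152.71]]), array([[285.71, 134.29]])]
top 8 [array([[172.45, 246.12]]), array([[166.16, 252.34]])]
top 12 [array([[172.62, 244.52]]), array([[166.34, 250.66]])]
```

```bash
cat >> h.py <<'E'
YAW=-.065
def pickR(lean,yaw=YAW,side=0.): return (Ro.from_euler("z",yaw)*Ro.from_euler("y",-lean)*Ro.from_euler("x",side)).as_matrix()
SG=1
def toolR(Rp):   # tool z=-pick z, tool y=SG*pick x
    z=-Rp[:,2];y=SG*Rp[:,0];return np.c_[np.cross(y,z),y,z]
G=85.            # grasp height on pick
def tcp(Rp,org): # TCP for the pick's origin at org, orientation Rp
    return org+Rp[:,2]*(G-19), Ro.from_matrix(toolR(Rp)).as_rotvec()
def tri(s,t):
    P=[CAM[c][0]@np.c_[CAM[c][1],CAM[c][2]] for c in("scene","top")]
    X=cv2.triangulatePoints(P[0],P[1],np.array(s,float),np.array(t,float))[:,0];return X[:3]/X[3]
E
python3 - <<'E'
import h
from h import *
d=pickR(.35)[:,2]; o=np.array([407,258.4,93.5])-85*d; print("origin",o)
for sg in (1,-1):
    h.SG=sg
    for nm,R,org in (("grasp",pickR(.35),o),("hover",pickR(.35),o+90*d),("clip",pickR(0),np.array([548,-15,42.])),("pot",pickR(0),np.array([591,300,10.]))):
        print(sg,nm,kin.ik(*tcp(R,org)))
h.SG=1
print(kin.ik([188,-622,380],robot.observe()["tcp_rot"]), robot.observe()["t"])
E
```

```text
origin [436.08 256.51  13.65]
1 grasp [-0.4   0.38 -0.46  2.28  1.02  0.51 -1.79]
1 hover [-0.24  0.19 -0.67  2.26  0.7   0.65 -1.5 ]
1 clip [ 0.44  0.52 -0.6   1.91  0.39  0.83 -0.43]
1 pot [ 0.13  0.94 -1.04  1.62  0.88  1.12 -1.21]
-1 grasp [-0.04  0.51 -0.89  2.26  1.22  0.71  1.22]
-1 hover [ 0.26  0.43 -1.29  2.24  1.01  0.87  1.39]
-1 clip [ 0.86  0.94 -1.33  1.89  1.    1.2   2.24]
-1 pot [ 0.24  1.15 -1.34  1.61  1.15  1.34  1.8 ]
[ 1.23  0.36 -0.    1.39  0.    1.39 -0.05] 1.3
```

Run:
```python
from h import *
d=pickR(.35)[:,2]; o=np.array([407,258.4,93.5])-85*d
r0=robot.observe()["tcp_rot"]
robot.movep([230,-600,380],r0)
robot.movep(o+d*(G-19+140),tcp(pickR(.35),o)[1])
grip(0.4,5)
robot.servo_line(o+d*(G-19+70),feed=120)
ob=robot.observe(); print(ob["t"],ob["tcp_pos"],ob["grip_width"],ob["contact_force"])
a,b=viewer.read_camera("scene"),viewer.read_camera("top")
cv2.imwrite("pics/s2.png",a[:,:,::-1]);cv2.imwrite("pics/t2.png",b[:,:,::-1])
P=np.array(ob["tcp_pos"]); T=toolR(pickR(.35))
for c in CAM: print(c,"tcp",proj(P,c),"grasp",proj(P-19*T[:,2],c),"tips±y",proj(P+18.4*T[:,1],c),proj(P-18.4*T[:,1],c))
z=lambda m,x,y,w=80,h=60:cv2.resize(m[y:y+h,x:x+w],(400,300),interpolation=cv2.INTER_CUBIC)
cv2.imwrite("pics/c2.png",np.hstack([z(a,250,95),z(b,120,220)])[:,:,::-1])
```

```text
6.7833 [389.42 259.95 141.66] 0.4033877453189148 [-0.02  0.15 -0.7 ]
scene tcp [[283.25 124.74]] grasp [[281.75 118.82]] tips±y [[287.94 124.49]] [[278.64 124.99]]
top tcp [[162.96 251.98]] grasp [[160.79 254.06]] tips±y [[163.11 244.21]] [[162.81 259.7 ]]
```

View pics/c2.png

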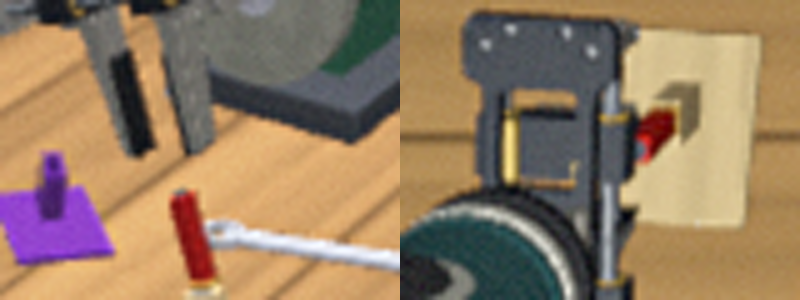

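Checked against the finger tips, the scene camera is right to about 0.5 px, so the top camera reads x some 4 mm low. I shift 1.8 mm in +x, go down along the axis, and close gently while watching the forces.

Run:
```python
from h import *
d=pickR(.35)[:,2]; o=np.array([408.8,258.4,93.5])-85*d
p=o+d*(G-19)
robot.servo_line(p+70*d,feed=60)
robot.servo_line(p,feed=50)
def st(n):
    ob=robot.observe(); print(n,round(ob["t"],2),round(ob["grip_width"]*92,2),round(float(np.max(ob["grip_force"])),2),np.array(ob["contact_force"]),np.array(ob["wrist_torque"]))
st("down")
for w in (24,20,18,17,16,15): grip(w/92,3); st(w)
a,b=viewer.read_camera("scene"),viewer.read_camera("top")
z=lambda m,x,y,w=80,h=60:cv2.resize(m[y:y+h,x:x+w],(400,300),interpolation=cv2.INTER_CUBIC)
cv2.imwrite("pics/c3.png",np.hstack([z(a,250,110),z(b,135,220)])[:,:,::-1])
```

```text
down 8.68 36.58 0.0 [-0.47  0.75 -0.55] [-0.03  0.29 -0.08]
24 9.07 23.98 0.0 [-0.79 -0.35  0.06] [ 0.01  0.26 -0.03]
20 9.35 19.99 0.0 [ 0.97  0.79 -0.3 ] [-0.01  0.22 -0.04]
18 9.59 18.14 0.0 [-1.14 -0.16  0.01] [-0.02  0.26  0.03]
17 9.81 17.1 0.0 [-0.68 -0.38 -0.04] [-0.    0.27  0.03]
16 10.03 16.02 0.08 [-1.19  0.05  0.51] [-0.01  0.25  0.  ]
15 10.24 15.15 0.2 [0.31 0.22 0.3 ] [ 0.05  0.31 -0.01]
```

View pics/c3.png

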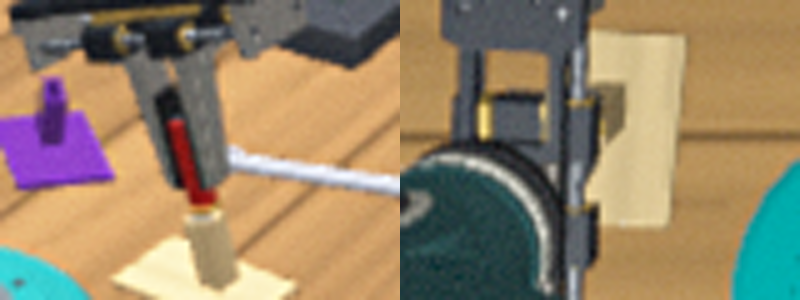

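Run:
```python
from h import *
def st(n):
    ob=robot.observe(); print(n,round(ob["t"],2),round(ob["grip_width"]*92,2),round(float(np.max(ob["grip_force"])),2),np.array(ob["contact_force"]),np.array(ob["tcp_pos"]))
grip(.1,5); st("g5"); grip(.05,30); st("g30")
d=pickR(.35)[:,2]; p=np.array(robot.observe()["tcp_pos"])
for k in (8,20,35,50,62): robot.servo_line(p+k*d,feed=25); st(k)
robot.servo_line(p+110*d,feed=90); st("out")
a,b=viewer.read_camera("scene"),viewer.read_camera("top")
cv2.imwrite("pics/s4.png",a[:,:,::-1]);cv2.imwrite("pics/t4.png",b[:,:,::-1])
z=lambda m,x,y,w=80,h=60:cv2.resize(m[y:y+h,x:x+w],(400,300),interpolation=cv2.INTER_CUBIC)
cv2.imwrite("pics/c4.png",np.hstack([z(a,250,110),z(b,135,220)])[:,:,::-1])
```

```text
g5 10.56 14.37 5.0 [-0.37 -1.23 -1.32] [415.22 258.    75.62]
g30 10.78 13.64 30.0 [-0.42  0.62 -1.11] [415.26 258.    75.64]
8 11.24 13.69 30.0 [-0.08  0.51  0.77] [412.5  258.05  83.32]
20 11.88 13.61 30.0 [-0.48 -0.51 -0.1 ] [408.5  258.44  94.58]
35 12.62 13.81 30.0 [-0.08 -0.88 -0.61] [403.38 258.77 108.62]
50 13.38 13.89 30.0 [0.29 1.12 0.4 ] [398.2  259.05 122.64]
62 14.01 13.94 30.0 [ 0.57  0.49 -0.27] [394.14 259.31 134.  ]
out 14.69 13.29 30.0 [ 0.01 -0.1  -0.04] [377.68 260.07 178.69]
```

View pics/c4.png

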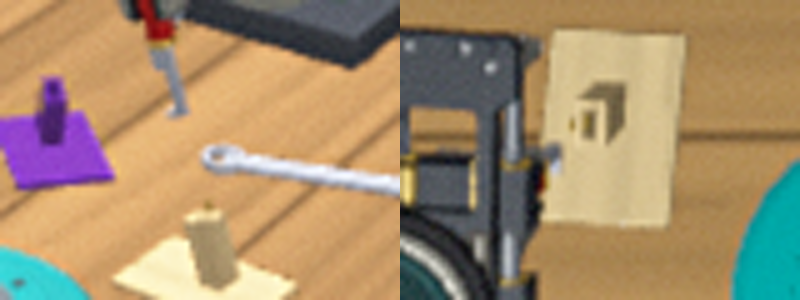

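The pick is out and the stand stayed where it was: the base corners are at the same pixels. Next I bring the pick upright above the clip's eye and measure it against the eye.

```bash
cat >> h.py <<'E'
CY=.05
RC=pickR(0,CY); CX=RC[:,0]   # clip +x
E
python3 - <<'E'
from h import *
C=np.array([567.5,-16,0])
org=C-18.3*CX+[0,0,72]
robot.servo_line(np.array(robot.observe()["tcp_pos"])+[0,0,50],feed=150)
p,r=tcp(RC,org)
robot.movep(p+[0,0,70],r); robot.servo_line(p,feed=120); robot.hold(.3)
ob=robot.observe(); print(ob["t"],ob["tcp_pos"]-p,ob["contact_force"])
a,b=viewer.read_camera("scene"),viewer.read_camera("top")
cv2.imwrite("pics/s5.png",a[:,:,::-1]);cv2.imwrite("pics/t5.png",b[:,:,::-1])
foot=cube((-11,3),(-3,3),(0,4))@RC.T+org
for c,(x,y) in dict(scene=(250,170),top=(250,170)).items():
    print(c,"pred foot(crop px):",((proj(foot,c)-[x,y]+.5)*5-.5).round().tolist(),"bar ends",((proj(C+[0,0,52]-35.8*CX+np.outer([-13,0,13],RC[:,1]),c)-[x,y]+.5)*5-.5).round().tolist())
z=lambda m,x,y,w=80,h=60:cv2.resize(m[y:y+h,x:x+w],(400,300),interpolation=cv2.INTER_CUBIC)
cv2.imwrite("pics/c5.png",np.hstack([z(a,250,170),z(b,250,170)])[:,:,::-1])
E
```

```text
17.5583 [ 0.31 -0.07  0.55] [ 0.87 -1.21 -0.4 ]
scene pred foot(crop px): [[125.0, 177.0], [125.0, 171.0], [131.0, 171.0], [131.0, 165.0], [149.0, 185.0], [149.0, 179.0], [154.0, 179.0], [154.0, 173.0]] bar ends [[104.0, 213.0], [116.0, 200.0], [128.0, 187.0]]
top pred foot(crop px): [[173.0, 127.0], [173.0, 125.0], [161.0, 127.0], [161.0, 125.0], [171.0, 99.0], [171.0, 98.0], [160.0, 100.0], [160.0, 98.0]] bar ends [[193.0, 146.0], [168.0, 148.0], [142.0, 149.0]]
```

View pics/c5.png

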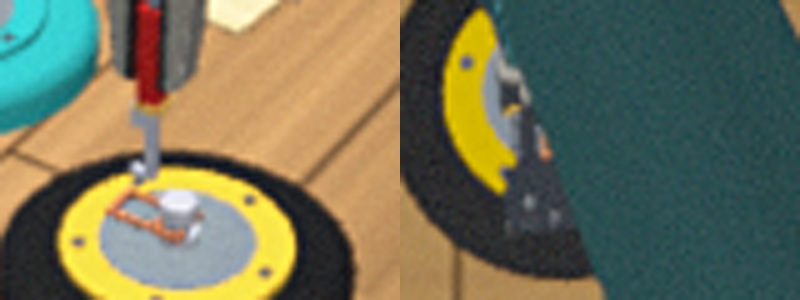

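Run:
```python
from h import *
def zo(f,c,x,y,polys,w=32,h=24,k=12.5):
    m=cv2.resize(cv2.imread(f)[y:y+h,x:x+w],(400,300),interpolation=cv2.INTER_CUBIC)
    for P,col in polys:
        q=((proj(P,c)-[x,y]+.5)*k-.5).round().astype(int)
        cv2.polylines(m,[cv2.convexHull(q)],True,col,1)
    return m
T4=np.array([377.68,260.07,178.69]);R4=pickR(.35);o4=T4-66*R4[:,2]
T5=np.array(robot.observe()["tcp_pos"]);o5=T5-[0,0,66]
ft=cube((-11,3),(-3,3),(0,4));sh=cube((-3,3),(-3,3),(0,31))
C=np.array([569,-16,0])
f4=[(ft@R4.T+o4,(0,255,0)),(sh@R4.T+o4,(255,255,0))];f5=[(ft@RC.T+o5,(0,255,0)),(sh@RC.T+o5,(255,255,0)),(cube((-33.3,-11.3),(-8,8),(52,))@RC.T+C,(255,0,255)),(cube((-38.3,-33.3),(-13,13),(52,))@RC.T+C,(255,0,255))]
out=np.vstack([np.hstack([zo("pics/s4.png","scene",270,115,f4),zo("pics/t4.png","top",152,238,f4)]),np.hstack([zo("pics/s5.png","scene",266,195,f5),zo("pics/s5.png","scene",266,195,[])])])
cv2.imwrite("pics/c6.png",out)
```

```text
(no output)
```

View pics/c6.png

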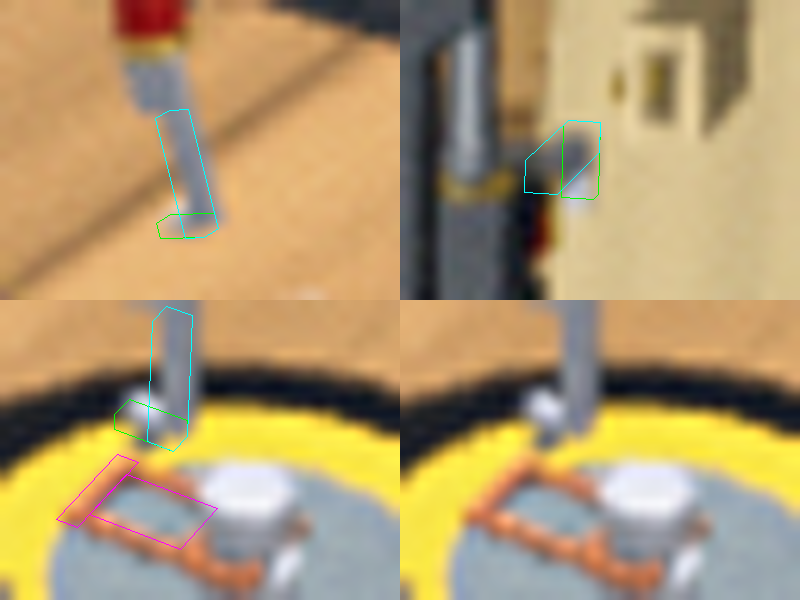

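The pick's foot sits about +3 mm in x from nominal, because of a slight tilt in the grip. Measured in the same view, the clip sits about 1.7 mm further out too. So I aim with C=(568.1, -16.5), go down through the eye by feel to the hub face, and back off 2 mm.

```bash
cat >> h.py <<'E'
def force(n=8):
    f=[]
    for _ in range(n): robot.hold(.01); f.append(robot.observe()["contact_force"])
    return np.mean(f,0)
E
python3 - <<'E'
from h import *
grip(.05,60)
C=np.array([568.1,-16.5,0]); org=C-18.3*CX
p,r=tcp(RC,org); p=np.array(p)
robot.servo_line(p+[0,0,68],feed=80,rotation=r); f0=force(); print("f0",f0,robot.observe()["t"])
z=60
while z>36:
    robot.servo_line(p+[0,0,z],feed=40); f=force()-f0; print(z,f,end=" ")
    if f[2]>2.5: break
    z-= 2 if z>44 else 1
ob=robot.observe(); print("\n",ob["t"],ob["tcp_pos"]-p)
a=viewer.read_camera("scene"); cv2.imwrite("pics/s7.png",a[:,:,::-1])
cv2.imwrite("pics/c7.png",cv2.resize(a[170:230,250:330],(800,600),interpolation=cv2.INTER_CUBIC)[:,:,::-1])
E
```

```text
f0 [ 0.13  0.19 -0.47] 18.1917
60 [-0.18 -0.03 -0.15] 58 [-0.24 -0.47 -0.01] 56 [-0.07 -0.48 -0.03] 54 [ 0.16 -0.33 -0.04] 52 [-0.26 -0.35  0.39] 50 [-0.06 -0.21 -0.36] 48 [-0.25 -0.37  0.11] 46 [-0.05 -0.05 -0.05] 44 [ 0.38 -0.09 -0.43] 43 [-0.42 -0.48 -0.24] 42 [-0.46 -0.01  0.03] 41 [-0.26 -0.25  0.14] 40 [-0.25 -0.19  0.14] 39 [-0.08  0.06  0.1 ] 38 [-2.08 -0.52  6.79] 
 23.0417 [ 0.09  0.01 38.76]
```

View pics/c7.png

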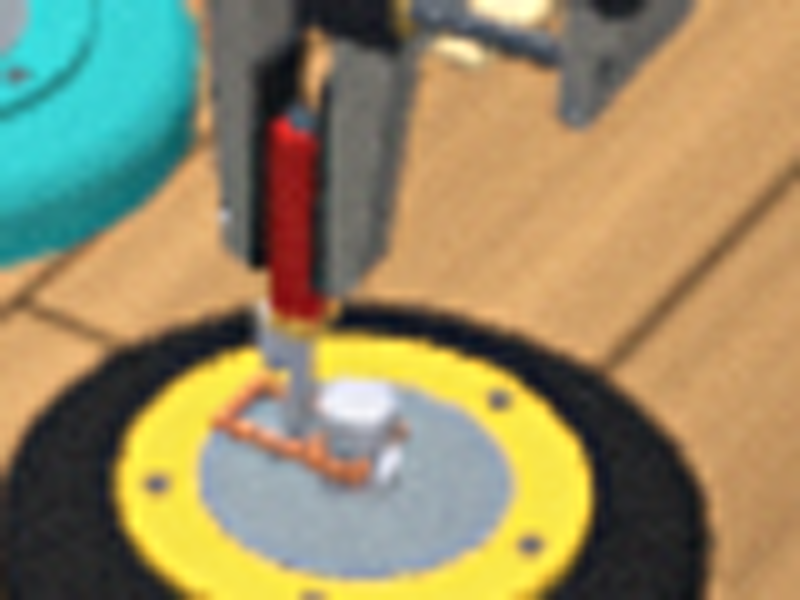

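The shank passes through the eye at (295,430), and the foot touched the hub face at 38.5. I back off 1.7 mm and pull level along the clip's -x.

Run:
```python
from h import *
C=np.array([568.1,-16.5,0]); p=np.array(tcp(RC,C-18.3*CX)[0])
robot.servo_line(p+[0,0,40.1],feed=20); f0=force(); print(f0)
for k in (8,12,16,20,24,28,34,42,50):
    robot.servo_line(p+[0,0,40.1]-k*CX,feed=30); f=force(3); ob=robot.observe(); print(k,f,ob["tcp_pos"]-p,round(ob["t"],2))
a,b=viewer.read_camera("scene"),viewer.read_camera("top"); cv2.imwrite("pics/s8.png",a[:,:,::-1])
for c in CAM:
    for d in viewer.pinpoint("clip",c): print(c,d["confidence"],CAM[c][1].T@(np.array(d["at"])-CAM[c][2]))
m=copper(a); yy,xx=np.nonzero(m[190:230,255:310]); print(len(xx),np.c_[xx+255,yy+190].mean(0), back(np.c_[xx+255.,yy+190.],44,"scene")[:,:2].T.round(0))
```

```text
[-0.22 -0.25 -0.53]
8 [-0.37 -0.56 -0.51] [-8.04 -0.49 40.15] 23.86
12 [ 0.31 -0.27 -0.91] [-12.08  -0.63  40.12] 24.17
16 [ 2.24  0.54 -1.03] [-15.19  -0.75  40.49] 24.48
20 [ 2.92  0.53 -0.59] [-19.71  -1.02  40.27] 24.78
24 [-0.13  0.1  -0.45] [-25.48  -1.38  39.56] 25.09
28 [ 0.57 -0.25 -0.56] [-28.33  -1.45  40.03] 25.4
34 [-0.03  0.04 -0.51] [-34.09  -1.73  40.15] 25.77
42 [-0.02  0.18 -0.58] [-42.05  -2.14  40.15] 26.22
50 [ 0.3   0.18 -0.74] [-50.03  -2.55  40.14] 26.66
scene 0.49 [527.48 -14.19  39.69]
scene 0.26 [569.39 -16.57  47.62]
top 0.35 [ 524.33 -296.38   20.51]
117 [269.45 203.58] [[448. 450. 453. 455. 451. 453. 455. 453. 456. 458. 460. 456. 461. 465.
  468. 470. 456. 459. 461. 463. 466. 468. 470. 468. 471. 470. 477. 508.
  520. 522. 527. 529. 531. 533. 536. 542. 504. 506. 554. 556. 491. 497.
  500. 502. 563. 493. 574. 487. 496. 498. 581. 583. 487. 489. 498. 500.
  503. 505. 590. 592. 487. 489. 492. 501. 503. 505. 507. 509. 594. 488.
  490. 492. 494. 505. 507. 510. 512. 514. 488. 490. 492. 494. 497. 516.
  519. 495. 497. 499. 501. 503. 519. 521. 528. 488. 501. 504. 506. 508.
  510. 521. 532. 534. 508. 513. 519. 521. 535. 537. 519. 521. 526. 530.
  533. 535. 537. 537. 622.]
 [ 46.  47.  49.  51.  42.  43.  45.  38.  39.  41.  43.  34.  37.  40.
   42.  43.  28.  30.  32.  33.  35.  36.  38.  31.  32.   9.   8.  30.
   38.  39.  43.  44.  46.  47.  49.  53.  22.  23.  56.  57.   7.  12.
   13.  15.  56.   3.  59.  -7.  -1.   1.  58.  59. -12. -10.  -4.  -3.
   -1.   0.  59.  60. -17. -16. -14.  -8.  -6.  -5.  -3.  -2.  56. -22.
  -21. -19. -18. -10.  -9.  -7.  -6.  -4. -27. -26. -24. -23. -21.  -8.
   -6. -28. -26. -25. -23. -22. -11. -10.  -5. -37. -28. -27. -25. -24.
  -22. -15.  -7.  -6. -29. -26. -22. -20. -11. -10. -27. -25. -27. -29.
  -28. -26. -25. -30.  18.]]
```

Run:
```python
from h import *
C=np.array([568.1,-16.5,0]); p=np.array(tcp(RC,C-18.3*CX)[0])
def clip(n):
    a=viewer.read_camera("scene"); cv2.imwrite(f"pics/{n}.png",a[:,:,::-1])
    h=cv2.cvtColor(a,cv2.COLOR_RGB2HSV); m=(h[...,0]<14)&(h[...,1]>85)&(h[...,2]>110); yy,xx=np.nonzero(m); W=back(np.c_[xx*1.,yy],44,"scene")[:,:2]
    W=W[(np.abs(W[:,0]-535)<60)&(np.abs(W[:,1]+17)<17)]; print(n,len(W),"x",np.percentile(W[:,0],[2,50,98]),"y",np.percentile(W[:,1],[2,50,98]),round(robot.observe()["t"],2))
clip("k0")
robot.servo_line(p+[0,0,39.0]-50*CX,feed=15); print(force(4)); clip("k1")
robot.servo_line(p+[0,0,39.0]-38*CX,feed=30); print(force(4)); clip("k2")
robot.servo_line(p+[0,0,50]-38*CX,feed=30); clip("k3")
robot.servo_line(p+[0,0,75]-38*CX,feed=60); clip("k4")
```

```text
k0 51 x [487.   508.01 536.97] y [-29.21 -17.68  -1.2 ] 26.91
[-0.02  0.1  -0.57]
k1 55 x [487.64 508.19 536.95] y [-29.2  -17.68  -1.92] 27.24
[-0.1   0.01 -0.67]
k2 52 x [491.23 507.09 536.97] y [-31.47 -23.57  -5.16] 27.88
k3 45 x [491.67 511.89 536.98] y [-31.55 -24.9   -5.86] 28.44
k4 54 x [491.71 505.52 536.96] y [-31.43 -19.62  -5.79] 29.06
```

Run:
```python
from h import *
pot=np.array([592,300,0]); R=pickR(0,0.); p,r=tcp(R,pot+[1,0,0]); p=np.array(p)
q=np.array(robot.observe()["tcp_pos"]); q[2]=205
robot.servo_line(q,feed=150)
robot.movep(p+[0,0,130],r); robot.hold(.2)
robot.servo_line(p+[0,0,70],feed=150); f0=force(4)
robot.servo_line(p+[0,0,9],feed=60); print(force(4)-f0)
for z in (7,6,5,4.3,3.6,3):
    robot.servo_line(p+[0,0,z],feed=15); f=force(4)-f0; print(z,f)
    if f[2]>2: break
ob=robot.observe(); print(ob["t"])
a,b=viewer.read_camera("scene"),viewer.read_camera("top")
grip(.25,20); robot.hold(.3); print(robot.observe()["contact_force"]-f0)
grip(.45); 
robot.servo_line(p+[0,0,130],feed=120); robot.hold(.3)
print(robot.observe()["t"])
a2=viewer.read_camera("scene")
z=lambda m,x,y,w=100,h=75:cv2.resize(m[y:y+h,x:x+w],(400,300),interpolation=cv2.INTER_CUBIC)
cv2.imwrite("pics/c9.png",np.vstack([np.hstack([z(a,300,120),z(a2,300,120)]),np.hstack([z(a2,240,175),z(a2,230,125)])])[:,:,::-1])
```

```text
[-0.31 -0.54 -0.05]
7 [ 0.08 -0.37  0.19]
6 [ 0.72 -0.37 -0.01]
5 [-0.12 -0.31 -0.29]
4.3 [-0.05  0.02 -0.25]
3.6 [-0.43 -0.68  2.16]
34.3167
[ 0.62 -0.28  0.77]
37.025
```

View pics/c9.png

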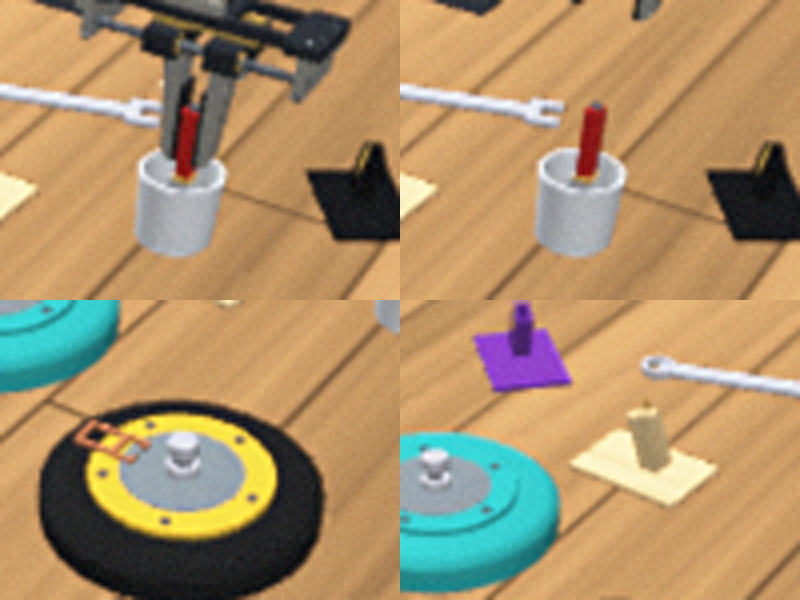

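The pick stands hook-down in the pot at (592,140). The clip lies on the hub and tyre at (110,440), clear of the axle. The stand is unmoved at (645,465). I'm handing the job in.

Run:
```python
from cell import robot
print(robot.job_done())
```

```text
the job is handed in; nothing more can be done
None
```

The job is handed in at about 37 s: I drew the pick with its stand unmoved, hooked the clip off the axle and left it lying on the wheel, and left the pick hook-down in the pot; no verdict was shown.

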